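# File a reagent flask into a tight rack row

### The job

Gently stand the reagent flask that is out on the bench in the rack, directly beside the one low flask, on the side of it that faces the sliding end plate; the row is tight, so nudge the flasks and the plate apart to make room. Then push the end plate back with a light but definite press until the whole row is snug. Leave every flask upright on the rack floor, do not jam the flasks hard together, lift none of the flasks already filed, and leave the other things on the bench alone.

Things in the scene. Friction and masses are not known exactly. Their poses are not given: they have to be found in the camera images.
- rack: Grey rack fixed to the bench; origin on the bench; x across its depth, y along the row, z up. Floor 6 mm up; side walls 18 mm high, inner faces x = +-30, outer +-34 mm. Fixed upright wall at the -y end: inner face y = -100 mm, 80 mm high. Low lip (18 mm high) at y = 125 to 130 mm. Four flasks stand in a row, nearly touching, thickness along y, up to 10 mm off the fixed wall; sliding them takes 1 to 2 N each.
- end_plate (a joint): Travel (m) along the rack's +y of the upright aluminium end plate, 56 mm deep, 12 thick, top 80 mm above the bench. Inner face at rack y = 30 mm + travel. Range 0 to 0.030, hard stops (at 0.030 five flasks have 10 mm to spare; five snug: 0.020). No spring, about 2 N friction, stays where left. Close it with a 6 to 12 N press, snug within 2.5 mm in all; over 80 N on a flask is jamming.
- plate_back (a point): Point on the sliding end plate: middle of its outer (+y) face, 50 mm above the bench; it travels with the plate. Behind it (+y) there is free room above the low lip.
- new_flask: The flask to be filed: white, rectangular, the only such flask standing out on the bench. 56 mm deep (its x) x 30 mm thick (its y) x 75 mm high, plus a round cap on top, 22 mm across and 14 mm high; about 0.15 kg. Origin at the centre of its underside, z up.
- low_flask: The low flask in the rack, in the first, second or third place from the fixed wall: like the others but its body is only 55 mm high, plus the 14 mm cap. Same 56 x 30 mm footprint; origin at the centre of its underside; y along the row as the rack's.
- flask_a: One of the three ordinary white flasks in the rack, in one of the first three places. 56 mm deep (its x) x 30 mm thick (its y) x 75 mm high, plus a round cap on top, 22 mm across and 14 mm high; about 0.15 kg. Origin at the centre of its underside, z up.
- flask_b: One of the three ordinary white flasks in the rack, in one of the first three places. 56 mm deep (its x) x 30 mm thick (its y) x 75 mm high, plus a round cap on top, 22 mm across and 14 mm high; about 0.15 kg. Origin at the centre of its underside, z up.
- flask_c: One of the three ordinary white flasks in the rack, always last in the row, next to the end plate. 56 mm deep (its x) x 30 mm thick (its y) x 75 mm high, plus a round cap on top, 22 mm across and 14 mm high; about 0.15 kg. Origin at the centre of its underside, z up.
- round_bottle: Bystander: round white jar, 52 mm across, 110 mm high; origin at the centre of its underside.
- cup: Bystander: white sample cup, 60 mm across, 70 mm high; origin at the centre of its underside.
- tip_box: Bystander: blue pipette-tip box, 80 x 115 x 54 mm; origin at the centre of its underside.
- tube_rack: Bystander: empty blue tube rack, 100 x 160 x 35 mm; origin at the centre of its underside.
- pipette: Bystander: hand pipette lying on the bench, 250 mm long, 24 mm thick; origin under its middle.
- squat_jar: Bystander: squat grey jar, 60 mm across, 60 mm high; origin at the centre of its underside.
Things that resemble listed ones, but are neither listed nor needed, are in the scene too. What is shaped like the flask_c but yellow is not meant.

How it is judged:
On the way, in this order (a step that is already met when the one before it is completed fails the run):
1. the flask stands on the rack floor on the end-plate side of the low flask, with nothing between them (z of new_flask in the frame of rack between 0.003 and 0.0095 m and angle between new_flask's own z axis and vertical below 0.08 rad and y of new_flask in the frame of low_flask between 0.027 and 0.045 m and angle between the y axis of new_flask and the y axis of rack, either way round below 0.15 rad and x of new_flask in the frame of rack between -0.008 and 0.008 m), for 0.2 s.
2. the end plate presses the last flask with more than 3 N and the row is snug (value of joint end_plate below 0.0225 m and contact force between end_plate and flask_c above 3 N).
At the end, for the whole second after the job is handed in: All five flasks upright (0.08 rad) on the rack floor, at rest; the filed one within 8 mm of the rack's centre line, square within 0.15 rad, 27 to 33.5 mm (centres) from the low flask on its end-plate side; end-plate travel below 22.5 mm (row snug within 2.5 mm in all) (z of new_flask in the frame of rack between 0.003 and 0.0095 m and angle between each of new_flask, low_flask, flask_a, flask_b, flask_c's own z axis and vertical below 0.08 rad and y of new_flask in the frame of low_flask between 0.027 and 0.0335 m and angle between the y axis of new_flask and the y axis of rack, either way round below 0.15 rad and x of new_flask in the frame of rack between -0.008 and 0.008 m and value of joint end_plate below 0.0225 m and z of low_flask in the frame of rack between 0.003 and 0.0095 m and z of flask_a in the frame of rack between 0.003 and 0.0095 m and z of flask_b in the frame of rack between 0.003 and 0.0095 m and z of flask_c in the frame of rack between 0.003 and 0.0095 m and linear speed of each of low_flask, flask_a, flask_b, flask_c, new_flask below 0.02 m/s); the robot touches nothing.
It fails at once if flasks are jammed: more than 80 N between two flasks or between the last flask and the end plate (contact force between low_flask and flask_a above 80 N or contact force between any of low_flask, flask_a and flask_b above 80 N or contact force between any of low_flask, flask_a, flask_b, end_plate and flask_c above 80 N or contact force between any of low_flask, flask_a, flask_b, flask_c and new_flask above 80 N).
It fails at once if the flask is dropped or slammed into the rack: more than 120 N between them (contact force between new_flask and rack above 120 N).
It fails at once if a filed flask is lifted 20 mm or tipped over (z of any of low_flask, flask_a, flask_b, flask_c in the frame of rack above 0.026 m or angle between any of low_flask, flask_a, flask_b, flask_c's own z axis and vertical above 0.5 rad).
It fails at once if a bystander is moved more than 30 mm (distance of any of round_bottle, cup, tip_box, tube_rack, pipette, squat_jar from where it was at the start of the episode above 0.03 m).
It also fails if it takes over 72 s, if anything falls off the work surface, if the arm or the gripper's body presses on something with over 40 N, if the wrist force passes 120 N, or if a joint passes its speed limit or range.

### The arm

A 6-joint arm with a two-finger parallel gripper is mounted at the origin on the work surface. World frame = base frame: x ahead of the robot, y to its left, z up, the work surface at z = 0. Lengths are in m, angles in rad, forces in N, time in s.
With the tool pointing down it reaches from about 0.3 to 0.875 m from the base axis. Payload 4.2 kg.
Tool frame: the origin (TCP) lies between the finger pads; the fingertips stand 25 mm ahead of it and the grasp point (between the pads) lies 6 mm ahead of it; z points along the fingers, y is the line along which they close (so a half turn about z gives the same grasp; the last joint's range is limited). The gripper opens to 85 mm and grips with 20 to 120 N. Pads are 22 mm wide; open, the fingers measure 114 mm over their backs; the gripper's body (76 mm by 85 mm) begins 54 mm behind the grasp point. The pads swing forward as they close: fully open they stand 13 mm farther back than shut.
Start: joints at [1.122, 0.32, 1.565, -0, 1.257, -0.02], TCP at [0.239, 0.523, 0.256] pointing down, gripper open.
Joint ranges: [-3.11, 3.11], [-0.84, 2.01], [0.21, 2.61], [-1.34, 4.49], [0.05, 2.63], [-2.56, 2.56]. Speed limits (rad/s): [2.57, 2.57, 3.14, 3.14, 3.14, 3.14].

### API

Orientations are given as a unit quaternion [x, y, z, w].
In Python, from workcell import manip, get_image, camera_info, order, models gives the robot as it stands.
- The arm moves only by the tool move_arm, never from a script. Its argument "series" is one flat list of numbers, 6 for each row, row after row: the shift along the tool's x, y, z in m, then the turn, a rotation vector about the tool's x, y, z in rad. A call has 1 to 10 rows; each row is the pose to reach, as a shift and turn from the pose commanded when the call began, along the tool's axes at that moment; what a row does not reach only later rows make up. A row lasts 1/12 s, in which the tool goes at most 41.7 mm and 7.16 degrees, less where a joint would pass 70% of its speed; a pose out of reach is approached as far as the arm can. A call with a gripper value outside its range is refused whole. "jaw" is the finger opening in m, from 0 to 0.0854, set as the call begins (left out, the last holds). The fingers move at their own pace and stop on an object; the grip force is fixed at half the most. Time passes only in rows, so rows that repeat a pose let the fingers close. It gives the time, the measured TCP pose, the force, the opening and the grip force at its end, in the units of the state.
- manip.read_state(): the state, without advancing time (a new reading comes with each control period).
- get_image(name): name is "side" or "top"; returns the picture (384x512x3 uint8, red, green, blue); there is no depth.
- camera_info(name): a dict with "fx", "fy", "cx", "cy" (pixels), "rvec" (rotation vector, rad) and "tvec" (3), from world to camera coordinates, as OpenCV has them. Camera axes: x right, y down, z forward; pixel columns grow to the right and rows downward; lengths in m; the calibration is good to about 2 mm. A picture is of the moment at which its call begins. camera_info takes no time and is no camera call.
- order.job_done(): hands the job in; it is judged then, once.
Trained networks look in the newest picture that a camera, given by its name, has taken for a name from the list of things; names that differ only in an ending like _2 or _b are one class to them, and where a whole thing is asked for, a point or a joint stands for the part that bears it (a point fixed in the world has none). Each returns a list of dicts, best first, with "conf" (0 to 1); they miss things now and then, are a little off and sometimes report something else, mostly with a low value. They report only what shows in the picture. A call takes as long as a camera call. They do not tell look-alikes from the thing itself.
- models.recognise(camera, thing): "box" ([left, top, width, height] in pixels, round what is visible of it).
- models.mark_of(camera, thing): "location" ([column, row] in pixels: a listed point, or the origin of a listed thing).
The state is a dict: "clock": time; "joints": joint angles; "qd": joint speeds; "effort": joint torques, N m; "eef_pos": TCP position; "ee_rot": TCP orientation; "contact_force": force on the tool from outside, world axes, zero at the start; "moment": the same for the moment, N m; "finger_gap": finger opening in m; "gripper_force": force on a finger pad.
Only numpy, scipy, OpenCV 4.12 (cv2) and the standard library are available. Lean on these libraries where they do the work, as an engineer would, in place of code of your own. Each camera call takes 0.05 s, during which the arm holds its last target. There are 200 camera calls.

## Working session

There is one attempt and no reset: what is moved stays moved. The work goes in short steps, Python scripts to look and compute and a tool call to move; the robot and the scene stay as the last step left them, time stands still between calls to the robot, and variables do not carry over. Pictures are saved under pics/ and viewed, at most 10 in all, crops included, and the job is handed in when it is done.

Besides the shell and the picture viewer there is one more tool, called after "Emit:" as name(argument=value, ...) on one line, values as JSON. move_arm: Moves the arm, as the interface text tells. Its arguments: {"type":"object","properties":{"series":{"type":"array"},"jaw":{"type":"number"}},"required":["series"]}

```bash
mkdir -p pics; python3 - <<'E'
from workcell import manip,get_image,camera_info,order,models
import cv2,numpy as np
for c in("side","top"):
    im=get_image(c); cv2.imwrite(f"pics/{c}0.png",im[:,:,::-1])
    i=camera_info(c);print(c,i)
    for t in("new_flask","low_flask","flask_c","rack","plate_back"):
        try:
            print(t,[(np.round(d["location"],1).tolist(),round(d["conf"],2)) for d in models.mark_of(c,t)][:6])
            print('  box',[(np.round(d["box"],0).tolist(),round(d["conf"],2)) for d in models.recognise(c,t)][:6])
        except Exception as e: print(t,e)
s=manip.read_state();print({k:np.round(v,3).tolist() for k,v in s.items()})
E
```

```text
side {'fx': 382.9907108547467, 'fy': 382.9907108547467, 'cx': 250.53338891365098, 'cy': 196.50319853815762, 'rvec': array([ 0.35823981, -2.80239405,  1.15534547]), 'tvec': array([0.53300323, 0.19601834, 1.0787281 ])}
new_flask [([296.7, 171.6], 0.89)]
  box [([289.0, 149.0, 14.0, 27.0], 0.61)]
low_flask [([229.3, 253.3], 0.61), ([231.7, 247.3], 0.58), ([230.3, 245.9], 0.44)]
  box [([222.0, 229.0, 17.0, 3.0], 0.58)]
flask_c [([278.6, 255.9], 0.7), ([231.8, 234.2], 0.59), ([230.9, 249.1], 0.55), ([233.1, 227.0], 0.5)]
  box [([217.0, 226.0, 26.0, 19.0], 0.83), ([270.0, 232.0, 19.0, 24.0], 0.74), ([220.0, 214.0, 20.0, 14.0], 0.6), ([222.0, 202.0, 16.0, 14.0], 0.48)]
rack [([296.4, 169.7], 0.54)]
  box [([220.0, 203.0, 23.0, 85.0], 0.88)]
plate_back [([232.3, 253.7], 0.95), ([293.1, 169.8], 0.71), ([191.1, 201.1], 0.29)]
  box [([219.0, 244.0, 20.0, 27.0], 0.57)]
top {'fx': 434.99481387589094, 'fy': 434.99481387589094, 'cx': 256.5724210918926, 'cy': 191.92441988005862, 'rvec': array([ 2.15255513, -2.20002653,  0.10059609]), 'tvec': array([-0.0836356 ,  0.57755122,  1.22590502])}
new_fla
[... 238 characters left out ...]
2), ([189.5, 188.4], 0.79), ([218.1, 181.0], 0.74), ([209.2, 185.4], 0.56)]
  box [([200.0, 173.0, 17.0, 23.0], 0.75), ([193.0, 224.0, 12.0, 25.0], 0.61), ([176.0, 179.0, 20.0, 18.0], 0.57), ([212.0, 167.0, 15.0, 24.0], 0.49)]
rack [([193.2, 187.5], 0.81)]
  box [([148.0, 161.0, 82.0, 52.0], 0.96)]
plate_back [([172.1, 197.6], 0.48)]
  box []
{'clock': 1.1, 'joints': [1.122, 0.32, 1.565, 0.0, 1.257, -0.02], 'qd': [-0.002, -0.0, -0.0, 0.0, 0.001, -0.0], 'effort': [-0.001, -41.541, -23.443, -0.0, 0.0, -0.0], 'eef_pos': [0.239, 0.523, 0.256], 'ee_rot': [0.213, 0.977, 0.0, -0.0], 'contact_force': [-0.739, 0.994, 0.409], 'moment': [-0.03, -0.029, 0.012], 'gripper_force': 0.0, 'finger_gap': 0.085}
```

```bash
ls -la; ls pics
```

```text
total 12
drwxr-xr-x  3 agent agent 4096 Dec  3 18:30 .
drwxr-xr-x 23 root  root  4096 Dec  3 18:30 ..
drwxr-xr-x  2 agent agent 4096 Dec  3 18:30 pics
side0.png
top0.png
```

```bash
python3 - <<'E'
import cv2,numpy as np
t=cv2.imread("pics/top0.png");s=cv2.imread("pics/side0.png")
cv2.imwrite("pics/c_top.png",cv2.resize(t[140:270,140:360],None,fx=3.6,fy=3.6,interpolation=cv2.INTER_CUBIC))
cv2.imwrite("pics/c_side.png",cv2.resize(s[140:300,170:330],None,fx=3.7,fy=3.7,interpolation=cv2.INTER_CUBIC))
E
```

```text
(no output)
```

View pics/c_top.png

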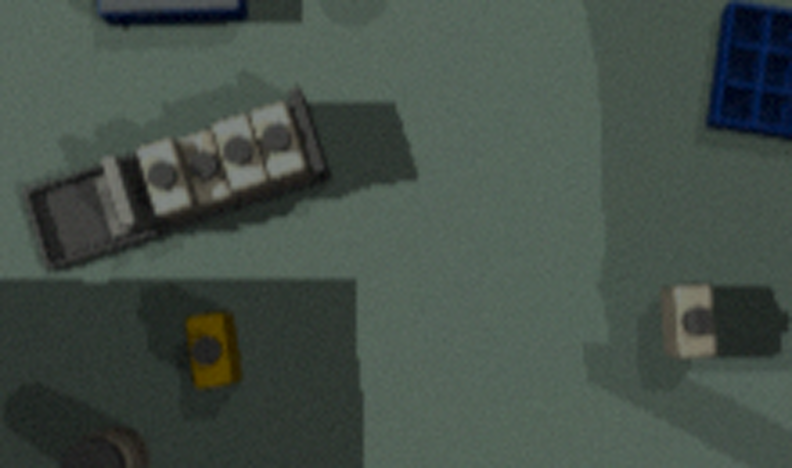

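View pics/c_side.png

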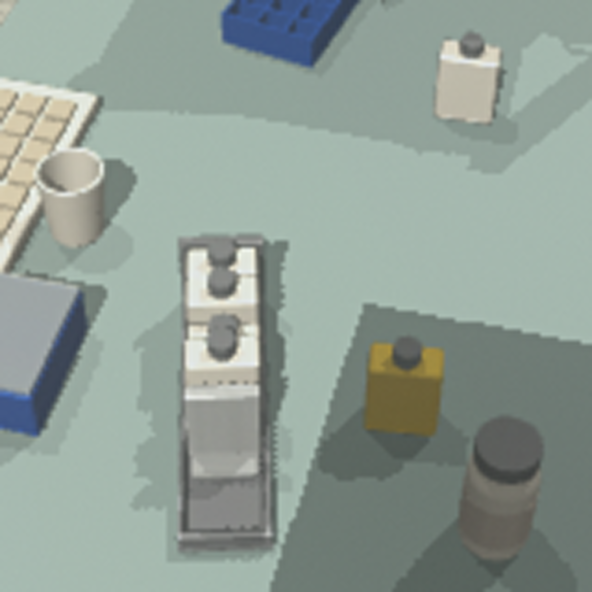

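View pics/top0.png

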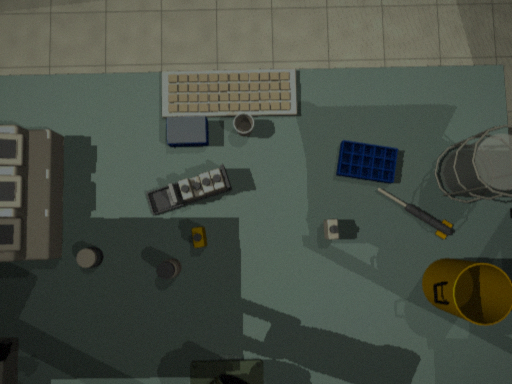

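Top crop: the row, starting from the fixed wall on the right, is two full flasks (caps at 277,138 and 239,151), the low one (204,163) and flask_c (162,174), then the plate at 118,195. The new flask's cap is at (698,321), and the yellow look-alike is at (210,350). The side crop shows the same order. Next I fit the rack and flask poses from both views.

```bash
cat > h.py <<'E'
import numpy as np,cv2
from scipy.optimize import least_squares
from workcell import camera_info
CI={c:camera_info(c) for c in("side","top")}
def proj(c,P):
    i=CI[c];K=np.array([[i["fx"],0,i["cx"]],[0,i["fy"],i["cy"]],[0,0,1.]])
    return cv2.projectPoints(np.asarray(P,float).reshape(-1,1,3),i["rvec"],i["tvec"],K,None)[0].reshape(-1,2)
def pk(c,p):
    o,s=(((140,140),3.6) if c=="top" else ((170,140),3.7))
    return np.array(o)+(np.array(p,float)+.5)/s-.5
def W(q,L):
    c,s=np.cos(q[2]),np.sin(q[2]);L=np.asarray(L,float)
    return np.stack([q[0]+c*L[...,0]-s*L[...,1],q[1]+s*L[...,0]+c*L[...,1],L[...,2]],-1)
E
python3 - <<'E'
from h import *
for c in CI:
    R=cv2.Rodrigues(CI[c]["rvec"])[0];print(c,'cam',np.round(-R.T@CI[c]["tvec"],3))
def ground(c,px,z):
    i=CI[c];R=cv2.Rodrigues(i["rvec"])[0];C=-R.T@i["tvec"];d=R.T@np.array([(px[0]-i["cx"])/i["fx"],(px[1]-i["cy"])/i["fy"],1]);return C+d*(z-C[2])/d[2]
for n,p,z in(("lip1",(22,185),.018),("lip2",(50,270),.018),("A",(277,138),.095),("B",(239,151),.095),("low",(204,163),.075),("C",(162,174),.095),("new",(698,321),.089),("n1",(672,286),.075),("n2",(714,286),.075),("n3",(714,356),.075),("n4",(672,357),.075),("w1",(297,90),.08),("w2",(328,178),.08),("pl1",(103,160),.08),("pl2",(120,233),.08)):
    print(n,np.round(ground("top",pk("top",p),z),4))
# triangulate caps / corners
def tri(pt,ps):
    f=lambda X:np.r_[proj("top",X)[0]-pk("top",pt),proj("side",X)[0]-pk("side",ps)]
    r=least_squares(f,[.5,0,.08]);return np.round(r.x,4),np.round(r.fun,1)
for n,a,b in(("A",(277,138),(221,245)),("B",(239,151),(222,275)),("low",(204,163),(223,325)),("C",(162,174),(222,334)),("new",(698,321),(472,40)),("lip1",(22,185),(178,538)),("lip2",(50,270),(273,535))):
    print(n,tri(a,b))
E
```

```text
side cam [0.368 0.735 0.9  ]
top cam [ 0.463 -0.092  1.273]
lip1 [0.5859 0.2246 0.018 ]
lip2 [0.5171 0.2021 0.018 ]
A [0.6099 0.0122 0.095 ]
B [0.6006 0.0411 0.095 ]
low [0.5943 0.0704 0.075 ]
C [0.5844 0.0994 0.095 ]
new [ 0.4649 -0.3025  0.089 ]
n1 [ 0.492  -0.2862  0.075 ]
n2 [ 0.4913 -0.3182  0.075 ]
n3 [ 0.4382 -0.3162  0.075 ]
n4 [ 0.4381 -0.2842  0.075 ]
w1 [ 0.6486 -0.0024  0.08  ]
w2 [ 0.5801 -0.0251  0.08  ]
pl1 [0.5977 0.147  0.08  ]
pl2 [0.5414 0.1342 0.08  ]
A (array([0.6105, 0.0123, 0.0947]), array([-0. , -0.2,  0.2,  0. ]))
B (array([0.6012, 0.0413, 0.0934]), array([-0. , -0.1,  0.1,  0. ]))
low (array([0.5938, 0.0708, 0.0705]), array([ 0.1,  0.3, -0.4, -0.1]))
C (array([0.5843, 0.0993, 0.0956]), array([ 0.,  0., -0., -0.]))
new (array([ 0.4649, -0.3031,  0.0859]), array([ 0.,  0., -0., -0.]))
lip1 (array([0.5841, 0.225 , 0.0148]), array([ 0.1,  0.7, -0.7, -0.1]))
lip2 (array([0.5175, 0.2036, 0.012 ]), array([-0. , -0.1,  0.1,  0. ]))
```

```bash
cat > plan.py <<'E'
import sys,numpy as np
from scipy.spatial.transform import Rotation as R
from workcell import manip
def plan(x,y,z,ang):
    s=manip.read_state();p=np.array(s["eef_pos"]);r=R.from_quat(s["ee_rot"])
    t=R.from_matrix(np.array([[-np.sin(ang),np.cos(ang),0],[np.cos(ang),np.sin(ang),0],[0,0,-1]]))
    print("shift",np.round(r.inv().apply(np.array([x,y,z])-p),4),"turn",np.round((r.inv()*t).as_rotvec(),4),"pos",np.round(p,4),"F",np.round(s["contact_force"],1),"q",np.round(s["joints"],2),"t",round(float(s["clock"]),2))
if __name__=="__main__": plan(*map(float,sys.argv[1:5]))
E
python3 plan.py .584 .0995 .16 .278
```

```text
shift [-0.4898 -0.2417  0.0963] turn [ 0.00e+00 -1.00e-04  8.64e-01] pos [0.2391 0.5229 0.2563] F [-0.7  1.   0.4] q [ 1.12  0.32  1.56  0.    1.26 -0.02] t 1.1
```

Emit:
move_arm(series=[-0.49, -0.242, 0.096, 0, 0, 0.864, -0.49, -0.242, 0.096, 0, 0, 0.864, -0.49, -0.242, 0.096, 0, 0, 0.864, -0.49, -0.242, 0.096, 0, 0, 0.864, -0.49, -0.242, 0.096, 0, 0, 0.864, -0.49, -0.242, 0.096, 0, 0, 0.864, -0.49, -0.242, 0.096, 0, 0, 0.864, -0.49, -0.242, 0.096, 0, 0, 0.864, -0.49, -0.242, 0.096, 0, 0, 0.864, -0.49, -0.242, 0.096, 0, 0, 0.864], jaw=0.085)

```text
clock: 1.93
eef_pos: [0.4992, 0.203, 0.1842]
ee_rot: [0.602, 0.798, 0.0, 0.0]
contact_force: [0.6, 0.8, 0.7]
finger_gap: 0.0851
gripper_force: 0.0
```

```bash
python3 plan.py .584 .0995 .16 .278
```

```text
shift [-0.1228  0.0531  0.0242] turn [ 0.0007 -0.0002 -0.0001] pos [0.4992 0.203  0.1842] F [0.6 0.8 0.7] q [0.36 0.32 1.76 0.   1.06 0.09] t 1.93
```

Emit:
move_arm(series=[-0.123, 0.053, 0.024, 0, 0, 0, -0.123, 0.053, 0.024, 0, 0, 0, -0.123, 0.053, 0.024, 0, 0, 0, -0.123, 0.053, 0.024, 0, 0, 0, -0.123, 0.053, 0.024, 0, 0, 0, -0.123, 0.053, 0.024, 0, 0, 0])

```text
clock: 2.43
eef_pos: [0.5826, 0.1009, 0.1599]
ee_rot: [0.603, 0.798, -0.0, -0.001]
contact_force: [-0.5, 1.0, 0.5]
finger_gap: 0.0849
gripper_force: 0.0
```

```bash
python3 plan.py .584 .0995 .056 .278; python3 - <<'E'
from workcell import get_image
import cv2
t=get_image("top");s=get_image("side")
a=cv2.resize(t[150:230,140:250],(780,567),interpolation=cv2.INTER_CUBIC)
cv2.imwrite("pics/t1.png",a[:,:,::-1])
b=cv2.resize(s[180:300,190:290],None,fx=4.9,fy=4.9,interpolation=cv2.INTER_CUBIC)
cv2.imwrite("pics/s1.png",b[:,:,::-1])
E
```

```text
shift [-0.0018  0.0011  0.1039] turn [-0.001  -0.0009 -0.0015] pos [0.5826 0.1009 0.1599] F [-0.5  1.   0.5] q [ 0.15  0.42  1.67  0.    1.06 -0.13] t 2.43
```

View pics/s1.png

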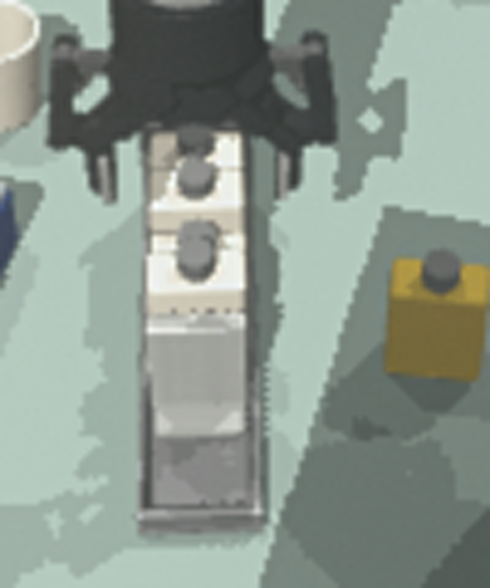

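The open fingers straddle the row, at about 103 and 288 px with the caps at 197, so they are centred. Now I descend on flask_c.

Emit:
move_arm(series=[-0.001, 0.001, 0.03, 0, 0, 0, -0.001, 0.001, 0.055, 0, 0, 0, -0.001, 0.001, 0.08, 0, 0, 0, -0.001, 0.001, 0.095, 0, 0, 0, -0.001, 0.001, 0.104, 0, 0, 0, -0.001, 0.001, 0.104, 0, 0, 0, -0.001, 0.001, 0.104, 0, 0, 0])

```text
clock: 3.12
eef_pos: [0.5841, 0.1013, 0.0568]
ee_rot: [0.602, 0.799, 0.0, 0.0]
contact_force: [-1.2, -0.4, 0.2]
finger_gap: 0.0849
gripper_force: 0.0
```

Emit:
move_arm(series=[0, 0, 0, 0, 0, 0, 0, 0, 0, 0, 0, 0, 0, 0, 0, 0, 0, 0, 0, 0, 0, 0, 0, 0, 0, 0, 0, 0, 0, 0, 0, 0, 0, 0, 0, 0, 0, 0, 0, 0, 0, 0], jaw=0.05)

```text
clock: 3.7
eef_pos: [0.5851, 0.1005, 0.0578]
ee_rot: [0.602, 0.798, 0.001, 0.001]
contact_force: [0.3, 1.1, 6.4]
finger_gap: 0.0555
gripper_force: 64.0
```

```bash
python3 plan.py .584 .0995 .056 .278
```

```text
shift [-0.0006 -0.0013  0.0018] turn [ 0.003   0.0001 -0.0003] pos [0.5851 0.1005 0.0578] F [0.3 1.1 6.4] q [ 0.15  0.53  1.77  0.    0.83 -0.13] t 3.7
```

Emit:
move_arm(series=[0, 0, -0.001, 0, 0, 0, 0.003, 0, -0.001, 0, 0, 0, 0.006, 0, -0.001, 0, 0, 0, 0.009, 0, -0.001, 0, 0, 0, 0.012, 0, -0.001, 0, 0, 0, 0.012, 0, -0.001, 0, 0, 0])

```text
clock: 4.2
eef_pos: [0.5814, 0.1123, 0.0578]
ee_rot: [0.602, 0.798, 0.001, 0.001]
contact_force: [0.2, -1.7, 4.8]
finger_gap: 0.0556
gripper_force: 63.9
```

Emit:
move_arm(series=[0.003, 0, 0, 0, 0, 0, 0.006, 0, 0, 0, 0, 0, 0.009, 0, 0, 0, 0, 0, 0.012, 0, 0, 0, 0, 0, 0.014, 0, 0, 0, 0, 0, 0.014, 0, 0, 0, 0, 0])

```text
clock: 4.7
eef_pos: [0.5779, 0.1253, 0.0579]
ee_rot: [0.602, 0.799, 0.001, 0.001]
contact_force: [1.3, -4.3, 6.4]
finger_gap: 0.0555
gripper_force: 64.0
```

```bash
python3 plan.py .584 .0995 .056 .278
```

```text
shift [-0.0265 -0.0012  0.0019] turn [0.0022 0.0012 0.001 ] pos [0.5779 0.1253 0.0579] F [ 1.3 -4.3  6.4] q [ 0.19  0.53  1.78 -0.    0.83 -0.08] t 4.7
```

Emit:
move_arm(series=[0.0015, 0, 0, 0, 0, 0, 0.003, 0, 0, 0, 0, 0, 0.0045, 0, 0, 0, 0, 0, 0.0045, 0, 0, 0, 0, 0])

```text
clock: 5.03
eef_pos: [0.5767, 0.1293, 0.0579]
ee_rot: [0.602, 0.799, 0.0, 0.001]
contact_force: [1.9, -4.7, 7.0]
finger_gap: 0.0553
gripper_force: 64.0
```

```bash
python3 plan.py .584 .0995 .056 .278;  python3 - <<'E'
from h import *
from workcell import get_image,models
t=get_image("top")
cv2.imwrite("pics/t2.png",cv2.resize(t[150:230,140:250],(780,567),interpolation=cv2.INTER_CUBIC)[:,:,::-1])
s=get_image("side")
a=cv2.resize(s[200:290,205:255],None,fx=6.6,fy=6.6,interpolation=cv2.INTER_CUBIC)
cv2.imwrite("pics/s2.png",a[:,:,::-1])
for tr in(.0,.01,.02,.03):
  print(tr,np.round(proj("side",W([.5864,.0878,.278],[[0,.042+tr,.08],[0,.030+tr,.08]])),1).tolist())
E
```

```text
shift [-0.0307 -0.0012  0.0019] turn [0.0021 0.0014 0.001 ] pos [0.5767 0.1293 0.0579] F [ 1.9 -4.7  7. ] q [ 0.2   0.53  1.78 -0.    0.83 -0.08] t 5.03
0.0 [[230.1, 242.3], [230.1, 238.8]]
0.01 [[230.0, 245.3], [230.1, 241.7]]
0.02 [[230.0, 248.3], [230.0, 244.7]]
0.03 [[230.0, 251.3], [230.0, 247.7]]
```

View pics/s2.png

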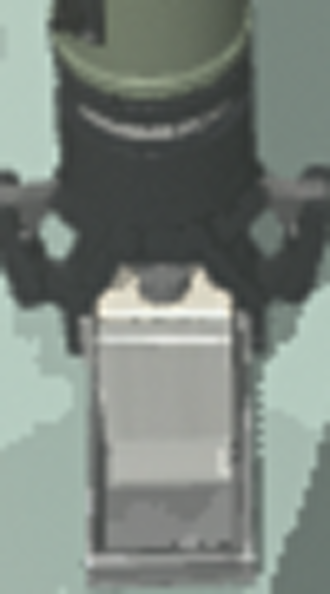

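The plate's outer top edge is at about image row 251, so it is near full travel, and flask_c is about 31 mm out. Next I feel for the rack walls in x while still holding flask_c.

Emit:
move_arm(series=[0, 0.0005, 0, 0, 0, 0, 0, 0.001, 0, 0, 0, 0, 0, 0.0015, 0, 0, 0, 0, 0, 0.0015, 0, 0, 0, 0])

```text
clock: 5.47
eef_pos: [0.5768, 0.1294, 0.0579]
ee_rot: [0.602, 0.798, -0.001, 0.0]
contact_force: [-1.8, -5.8, 9.2]
finger_gap: 0.0552
gripper_force: 64.4
```

Emit:
move_arm(series=[0, 0.0005, 0, 0, 0, 0, 0, 0.001, 0, 0, 0, 0, 0, 0.001, 0, 0, 0, 0])

```text
clock: 5.72
eef_pos: [0.5769, 0.1294, 0.0579]
ee_rot: [0.602, 0.798, -0.002, -0.0]
contact_force: [-3.8, -6.0, 9.9]
finger_gap: 0.0553
gripper_force: 64.6
```

Emit:
move_arm(series=[0, 0, -0.0025, 0, 0, 0, 0, 0, -0.0025, 0, 0, 0])

```text
clock: 5.88
eef_pos: [0.5773, 0.1303, 0.0593]
ee_rot: [0.602, 0.798, -0.001, -0.001]
contact_force: [-0.1, -2.0, 0.4]
finger_gap: 0.0554
gripper_force: 63.7
```

Emit:
move_arm(series=[0, -0.001, 0, 0, 0, 0, 0, -0.002, 0, 0, 0, 0, 0, -0.003, 0, 0, 0, 0, 0, -0.004, 0, 0, 0, 0, 0, -0.004, 0, 0, 0, 0])

```text
clock: 6.3
eef_pos: [0.5744, 0.1295, 0.0595]
ee_rot: [0.602, 0.798, 0.0, 0.0]
contact_force: [1.6, -0.0, -2.5]
finger_gap: 0.0556
gripper_force: 63.9
```

Emit:
move_arm(series=[0, -0.001, 0, 0, 0, 0, 0, -0.002, 0, 0, 0, 0, 0, -0.002, 0, 0, 0, 0])

```text
clock: 6.55
eef_pos: [0.5742, 0.1293, 0.06]
ee_rot: [0.602, 0.798, 0.002, 0.001]
contact_force: [5.8, 0.9, -4.2]
finger_gap: 0.0554
gripper_force: 64.3
```

Emit:
move_arm(series=[0, 0.002, 0.001, 0, 0, 0, 0, 0.004, 0.001, 0, 0, 0, 0, 0.006, 0.001, 0, 0, 0, 0, 0.007, 0.001, 0, 0, 0, 0, 0.007, 0.001, 0, 0, 0])

```text
clock: 6.97
eef_pos: [0.5784, 0.1306, 0.0584]
ee_rot: [0.602, 0.798, -0.001, -0.001]
contact_force: [-1.1, -0.6, -0.1]
finger_gap: 0.0552
gripper_force: 64.9
```

Emit:
move_arm(series=[0, 0.001, 0, 0, 0, 0, 0, 0.002, 0, 0, 0, 0, 0, 0.002, 0, 0, 0, 0])

```text
clock: 7.22
eef_pos: [0.5786, 0.1306, 0.0584]
ee_rot: [0.602, 0.798, -0.002, -0.002]
contact_force: [-5.7, -1.4, 2.8]
finger_gap: 0.0557
gripper_force: 65.2
```

Emit:
move_arm(series=[0, -0.002, 0, 0, 0, 0, 0, -0.004, 0, 0, 0, 0, 0, -0.0058, 0, 0, 0, 0, 0, -0.0058, 0, 0, 0, 0])

```text
clock: 7.55
eef_pos: [0.5756, 0.1296, 0.0589]
ee_rot: [0.602, 0.798, 0.0, 0.0]
contact_force: [-0.0, -0.4, -1.8]
finger_gap: 0.0553
gripper_force: 65.0
```

Emit:
move_arm(series=[0, 0, 0, 0, 0, 0, 0, 0, 0, 0, 0, 0, 0, 0, 0, 0, 0, 0, 0, 0, 0, 0, 0, 0, 0, 0, 0, 0, 0, 0, 0, 0, 0, 0, 0, 0], jaw=0.085)

```text
clock: 8.05
eef_pos: [0.5756, 0.1296, 0.0588]
ee_rot: [0.602, 0.798, 0.0, 0.0]
contact_force: [-0.3, -0.5, 0.4]
finger_gap: 0.085
gripper_force: 0.0
```

```bash
python3 plan.py .594 .0706 .058 .28; python3 - <<'E'
from h import *
from workcell import get_image,models
t=get_image("top")
cv2.imwrite("pics/t3.png",cv2.resize(t[150:230,140:250],(780,567),interpolation=cv2.INTER_CUBIC)[:,:,::-1])
E
```

```text
shift [-0.0618  0.0015  0.0008] turn [ 0.0003 -0.0001 -0.0019] pos [0.5756 0.1296 0.0588] F [-0.3 -0.5  0.4] q [ 0.2   0.53  1.78  0.    0.83 -0.08] t 8.05
```

Emit:
move_arm(series=[-0.015, 0.0004, 0, 0, 0, 0, -0.035, 0.001, 0, 0, 0, 0, -0.055, 0.0015, 0.001, 0, 0, 0, -0.062, 0.0015, 0.001, 0, 0, 0, -0.062, 0.0015, 0.001, 0, 0, 0, -0.062, 0.0015, 0.001, 0, 0, 0])

```text
clock: 8.6
eef_pos: [0.5937, 0.0704, 0.0577]
ee_rot: [0.603, 0.798, 0.0, -0.0]
contact_force: [-0.8, -0.4, -0.1]
finger_gap: 0.0846
gripper_force: 0.0
```

Emit:
move_arm(series=[0, 0, 0, 0, 0, 0, 0, 0, 0, 0, 0, 0, 0, 0, 0, 0, 0, 0, 0, 0, 0, 0, 0, 0, 0, 0, 0, 0, 0, 0, 0, 0, -0.002, 0, 0, 0, 0, 0, -0.002, 0, 0, 0], jaw=0.05)

```text
clock: 9.18
eef_pos: [0.5936, 0.0706, 0.0597]
ee_rot: [0.602, 0.798, -0.0, -0.0]
contact_force: [-0.4, 1.5, -0.6]
finger_gap: 0.0549
gripper_force: 64.1
```

Emit:
move_arm(series=[-0.001, 0, 0, 0, 0, 0, -0.002, 0, 0, 0, 0, 0, -0.003, 0, 0, 0, 0, 0, -0.004, 0, 0, 0, 0, 0, -0.004, 0, 0, 0, 0, 0])

```text
clock: 9.6
eef_pos: [0.5947, 0.0668, 0.0595]
ee_rot: [0.602, 0.798, 0.0, -0.001]
contact_force: [-1.4, 4.9, -0.4]
finger_gap: 0.0553
gripper_force: 64.2
```

Emit:
move_arm(series=[-0.001, 0, 0, 0, 0, 0, -0.002, 0, 0, 0, 0, 0, -0.003, 0, 0, 0, 0, 0, -0.003, 0, 0, 0, 0, 0])

```text
clock: 9.93
eef_pos: [0.5948, 0.0667, 0.0596]
ee_rot: [0.603, 0.798, 0.001, -0.003]
contact_force: [-3.6, 15.2, 0.9]
finger_gap: 0.0552
gripper_force: 64.4
```

Emit:
move_arm(series=[-0.001, 0, 0, 0, 0, 0, -0.002, 0, 0, 0, 0, 0, -0.002, 0, 0, 0, 0, 0])

```text
clock: 10.18
eef_pos: [0.5947, 0.0666, 0.0596]
ee_rot: [0.603, 0.798, 0.002, -0.004]
contact_force: [-5.4, 22.0, 2.5]
finger_gap: 0.0549
gripper_force: 64.5
```

Emit:
move_arm(series=[0.003, 0, 0, 0, 0, 0, 0.0055, 0, 0, 0, 0, 0, 0.0055, 0, 0, 0, 0, 0])

```text
clock: 10.43
eef_pos: [0.5949, 0.0669, 0.0596]
ee_rot: [0.602, 0.799, -0.0, 0.0]
contact_force: [-0.4, 3.2, -1.8]
finger_gap: 0.0552
gripper_force: 64.1
```

Emit:
move_arm(series=[0, 0, 0, 0, 0, 0, 0, 0, 0, 0, 0, 0, 0, 0, 0, 0, 0, 0, 0, 0, 0, 0, 0, 0, 0, 0, 0, 0, 0, 0, 0, 0, 0, 0, 0, 0], jaw=0.085)

```text
clock: 10.93
eef_pos: [0.595, 0.0667, 0.0598]
ee_rot: [0.602, 0.798, 0.0, 0.0]
contact_force: [0.3, 0.1, 0.0]
finger_gap: 0.0854
gripper_force: 0.0
```

```bash
python3 plan.py .5756 .1296 .058 .279
```

```text
shift [ 0.0658 -0.0014  0.0018] turn [ 0.0003  0.0001 -0.0013] pos [0.595  0.0667 0.0598] F [0.3 0.1 0. ] q [ 0.09  0.54  1.76 -0.    0.85 -0.19] t 10.93
```

Emit:
move_arm(series=[0.015, 0, 0, 0, 0, 0, 0.035, -0.001, 0, 0, 0, 0, 0.055, -0.0014, 0.001, 0, 0, 0, 0.0658, -0.0014, 0.001, 0, 0, 0, 0.0658, -0.0014, 0.001, 0, 0, 0, 0.0658, -0.0014, 0.001, 0, 0, 0])

```text
clock: 11.43
eef_pos: [0.5754, 0.1305, 0.0588]
ee_rot: [0.602, 0.799, 0.0, 0.0]
contact_force: [-0.5, -0.4, -0.2]
finger_gap: 0.0852
gripper_force: 0.0
```

Emit:
move_arm(series=[0, 0, 0, 0, 0, 0, 0, 0, 0, 0, 0, 0, 0, 0, 0, 0, 0, 0, 0, 0, 0, 0, 0, 0, 0, 0, 0, 0, 0, 0, 0, 0, -0.002, 0, 0, 0, 0, 0, -0.002, 0, 0, 0], jaw=0.05)

```text
clock: 12.02
eef_pos: [0.5754, 0.1293, 0.0607]
ee_rot: [0.602, 0.798, -0.0, 0.0]
contact_force: [0.5, -1.9, -0.3]
finger_gap: 0.0556
gripper_force: 63.4
```

Emit:
move_arm(series=[0.001, 0, 0, 0, 0, 0, 0.002, 0, 0, 0, 0, 0, 0.003, 0, 0, 0, 0, 0, 0.003, 0, 0, 0, 0, 0])

```text
clock: 12.35
eef_pos: [0.5744, 0.1329, 0.0606]
ee_rot: [0.602, 0.798, -0.0, -0.0]
contact_force: [-0.4, -1.5, -0.2]
finger_gap: 0.0553
gripper_force: 63.5
```

Emit:
move_arm(series=[0.001, 0, 0, 0, 0, 0, 0.002, 0, 0, 0, 0, 0, 0.003, 0, 0, 0, 0, 0, 0.003, 0, 0, 0, 0, 0])

```text
clock: 12.68
eef_pos: [0.5741, 0.1337, 0.0606]
ee_rot: [0.602, 0.799, -0.001, 0.001]
contact_force: [1.8, -10.7, 0.1]
finger_gap: 0.0554
gripper_force: 63.6
```

Emit:
move_arm(series=[-0.002, 0, 0, 0, 0, 0, -0.003, 0, 0, 0, 0, 0])

```text
clock: 12.85
eef_pos: [0.5746, 0.133, 0.0606]
ee_rot: [0.603, 0.798, 0.0, -0.0]
contact_force: [-0.4, -0.2, -0.9]
finger_gap: 0.0555
gripper_force: 63.6
```

Emit:
move_arm(series=[0, 0, 0, 0, 0, 0, 0, 0, 0, 0, 0, 0, 0, 0, 0, 0, 0, 0, 0, 0, 0, 0, 0, 0, 0, 0, 0, 0, 0, 0, 0, 0, -0.02, 0, 0, 0, 0, 0, -0.06, 0, 0, 0, 0, 0, -0.1, 0, 0, 0, 0, 0, -0.14, 0, 0, 0, 0, 0, -0.14, 0, 0, 0], jaw=0.085)

```text
clock: 13.68
eef_pos: [0.5788, 0.1338, 0.2096]
ee_rot: [0.602, 0.798, 0.006, 0.005]
contact_force: [1.4, 0.2, 0.1]
finger_gap: 0.0849
gripper_force: 0.0
```

```bash
python3 plan.py .465 -.302 .16 -.03
```

```text
shift [-0.3877 -0.2299  0.0461] turn [ 0.0167 -0.0016  0.3082] pos [0.5788 0.1338 0.2096] F [1.4 0.2 0.1] q [ 0.21  0.37  1.6   0.    1.15 -0.07] t 13.68
```

Emit:
move_arm(series=[-0.388, -0.225, 0.04, 0, 0, 0.308, -0.388, -0.225, 0.04, 0, 0, 0.308, -0.388, -0.225, 0.04, 0, 0, 0.308, -0.388, -0.225, 0.04, 0, 0, 0.308, -0.388, -0.225, 0.04, 0, 0, 0.308, -0.388, -0.225, 0.04, 0, 0, 0.308, -0.388, -0.225, 0.04, 0, 0, 0.308, -0.388, -0.225, 0.04, 0, 0, 0.308, -0.388, -0.225, 0.04, 0, 0, 0.308, -0.388, -0.225, 0.04, 0, 0, 0.308])

```text
clock: 14.52
eef_pos: [0.4722, -0.2714, 0.1635]
ee_rot: [0.718, 0.696, 0.0, 0.0]
contact_force: [0.8, 0.4, -0.8]
finger_gap: 0.0849
gripper_force: 0.0
```

```bash
python3 plan.py .465 -.302 .16 -.03; python3 - <<'E'
from h import *
from workcell import get_image,models
t=get_image("top")
a=cv2.resize(t[150:230,140:250],(660,480),interpolation=cv2.INTER_CUBIC)
cv2.imwrite("pics/t4.png",a[:,:,::-1])
E
```

```text
shift [-0.0308 -0.0062  0.0035] turn [ 0.0006 -0.      0.    ] pos [ 0.4722 -0.2714  0.1635] F [ 0.8  0.4 -0.8] q [-0.54  0.35  1.77  0.    1.02 -0.51] t 14.52
```

View pics/t4.png

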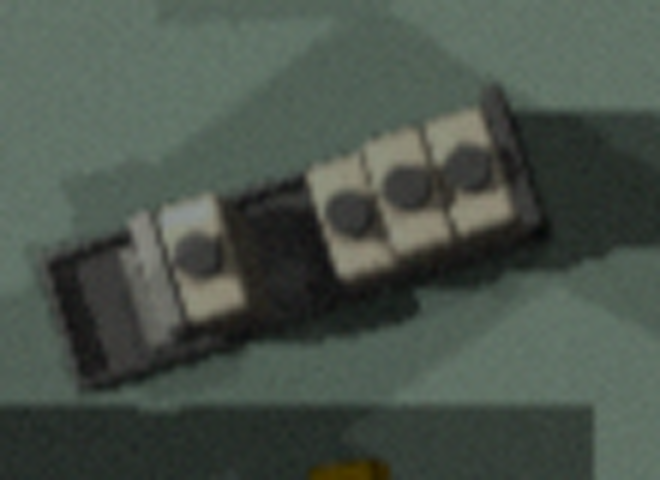

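The gap between the low flask (cap 350,213) and flask_c (cap 197,254) is now about 40 mm, and everything is upright. Next I pick up the new flask.

Emit:
move_arm(series=[-0.031, -0.006, 0.003, 0, 0, 0, -0.031, -0.006, 0.003, 0, 0, 0, -0.031, -0.006, 0.003, 0, 0, 0])

```text
clock: 14.82
eef_pos: [0.4656, -0.3013, 0.1603]
ee_rot: [0.719, 0.695, 0.0, -0.0]
contact_force: [0.2, 0.8, -0.5]
finger_gap: 0.0849
gripper_force: 0.0
```

```bash
python3 plan.py .465 -.302 .055 -.03
```

```text
shift [-0.0008 -0.0006  0.1053] turn [-0.0002 -0.0005 -0.0027] pos [ 0.4656 -0.3013  0.1603] F [ 0.2  0.8 -0.5] q [-0.6   0.37  1.75  0.    1.02 -0.56] t 14.82
```

Emit:
move_arm(series=[-0.0005, 0, 0.03, 0, 0, 0, -0.0005, 0, 0.055, 0, 0, 0, -0.0005, 0, 0.08, 0, 0, 0, -0.0005, 0, 0.097, 0, 0, 0, -0.0005, 0, 0.105, 0, 0, 0, -0.0005, 0, 0.105, 0, 0, 0, -0.0005, 0, 0.105, 0, 0, 0])

```text
clock: 15.4
eef_pos: [0.4666, -0.3004, 0.0561]
ee_rot: [0.717, 0.697, 0.0, 0.0]
contact_force: [-0.6, -0.2, 0.4]
finger_gap: 0.0853
gripper_force: 0.0
```

Emit:
move_arm(series=[0, 0, 0, 0, 0, 0, 0, 0, 0, 0, 0, 0, 0, 0, 0, 0, 0, 0, 0, 0, 0, 0, 0, 0, 0, 0, 0, 0, 0, 0, 0, 0, -0.001, 0, 0, 0, 0, 0, -0.001, 0, 0, 0], jaw=0.05)

```text
clock: 15.98
eef_pos: [0.4662, -0.3011, 0.0573]
ee_rot: [0.718, 0.696, 0.0, 0.001]
contact_force: [-2.2, 0.3, 4.2]
finger_gap: 0.056
gripper_force: 63.5
```

Emit:
move_arm(series=[0, 0, -0.01, 0, 0, 0, 0, 0, -0.03, 0, 0, 0, 0, 0, -0.06, 0, 0, 0, 0, 0, -0.09, 0, 0, 0, 0, 0, -0.12, 0, 0, 0, 0, 0, -0.14, 0, 0, 0, 0, 0, -0.145, 0, 0, 0, 0, 0, -0.145, 0, 0, 0])

```text
clock: 16.65
eef_pos: [0.4665, -0.3013, 0.2034]
ee_rot: [0.718, 0.696, 0.0, 0.002]
contact_force: [1.1, 0.4, -1.5]
finger_gap: 0.056
gripper_force: 63.2
```

```bash
python3 plan.py .5851 .0999 .2 .279; python3 - <<'E'
from h import *
from workcell import get_image
t=get_image("top");s=get_image("side")
a=cv2.resize(t[190:260,290:380],(540,420),interpolation=cv2.INTER_CUBIC)
cv2.imwrite("pics/t5.png",a[:,:,::-1])
b=cv2.resize(s[90:190,250:350],(550,550),interpolation=cv2.INTER_CUBIC)
cv2.imwrite("pics/s5.png",b[:,:,::-1])
E
```

```text
shift [0.4045 0.1065 0.003 ] turn [ 0.0027  0.0022 -0.309 ] pos [ 0.4665 -0.3013  0.2034] F [ 1.1  0.4 -1.5] q [-0.59  0.33  1.69  0.    1.12 -0.56] t 16.65
```

View pics/s5.png

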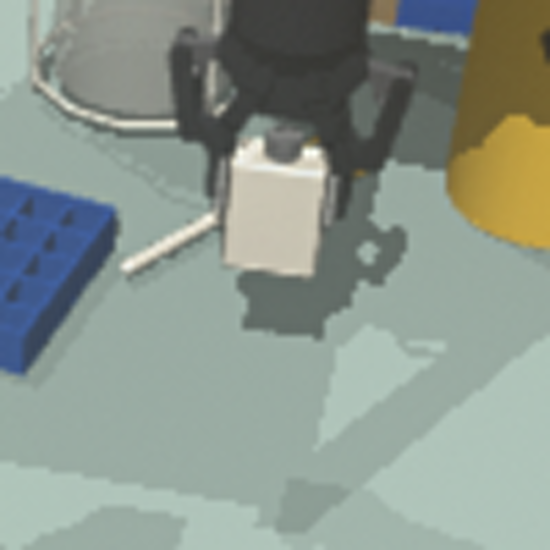

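The flask is held upright between the pads, centred around (275,205) in the crop. Next I carry it over the gap.

Emit:
move_arm(series=[0.03, 0.008, 0.003, 0, 0, -0.03, 0.065, 0.017, 0.003, 0, 0, -0.06, 0.1, 0.027, 0.003, 0, 0, -0.1, 0.14, 0.037, 0.003, 0, 0, -0.14, 0.18, 0.047, 0.003, 0, 0, -0.18, 0.22, 0.058, 0.003, 0, 0, -0.22, 0.26, 0.068, 0.003, 0, 0, -0.26, 0.3, 0.079, 0.003, 0, 0, -0.29, 0.335, 0.088, 0.003, 0, 0, -0.309, 0.36, 0.095, 0.003, 0, 0, -0.309])

```text
clock: 17.58
eef_pos: [0.5711, 0.0592, 0.1962]
ee_rot: [0.601, 0.799, -0.001, -0.002]
contact_force: [0.9, -0.6, -1.3]
finger_gap: 0.0558
gripper_force: 63.0
```

```bash
python3 plan.py .5851 .0999 .18 .279
```

```text
shift [0.0352 0.0248 0.0162] turn [-0.004  -0.0018  0.0026] pos [0.5711 0.0592 0.1962] F [ 0.9 -0.6 -1.3] q [ 0.08  0.36  1.66  0.    1.13 -0.2 ] t 17.58
```

Emit:
move_arm(series=[0.015, 0.01, 0.006, 0, 0, 0, 0.03, 0.02, 0.012, 0, 0, 0, 0.0352, 0.0248, 0.016, 0, 0, 0, 0.0352, 0.0248, 0.016, 0, 0, 0, 0.0352, 0.0248, 0.016, 0, 0, 0, 0.0352, 0.0248, 0.016, 0, 0, 0])

```text
clock: 18.08
eef_pos: [0.5855, 0.0956, 0.1822]
ee_rot: [0.602, 0.798, -0.001, -0.0]
contact_force: [0.3, 0.8, -1.9]
finger_gap: 0.0556
gripper_force: 63.1
```

```bash
python3 plan.py .5851 .0999 .16 .279
```

```text
shift [0.0042 0.0008 0.0222] turn [-0.0015  0.0003 -0.0008] pos [0.5855 0.0956 0.1822] F [ 0.3  0.8 -1.9] q [ 0.14  0.4   1.63 -0.    1.11 -0.14] t 18.08
```

Emit:
move_arm(series=[0.0042, 0.0008, 0.01, 0, 0, 0, 0.0042, 0.0008, 0.02, 0, 0, 0, 0.0042, 0.0008, 0.022, 0, 0, 0, 0.0042, 0.0008, 0.022, 0, 0, 0, 0.0042, 0.0008, 0.022, 0, 0, 0])

```text
clock: 18.5
eef_pos: [0.5854, 0.1007, 0.1604]
ee_rot: [0.602, 0.798, -0.0, -0.0]
contact_force: [0.3, 0.2, -1.4]
finger_gap: 0.0555
gripper_force: 63.2
```

```bash
python3 plan.py .5851 .0999 .063 .279; python3 - <<'E'
from h import *
from workcell import get_image
s=get_image("side")
b=cv2.resize(s[175:290,195:275],(480,690)[:2],interpolation=cv2.INTER_CUBIC)
b=cv2.resize(b,(417,599))
cv2.imwrite("pics/s6.png",b[:,:,::-1])
E
```

```text
shift [-0.0007 -0.0004  0.0974] turn [-0.0006 -0.0001 -0.0003] pos [0.5854 0.1007 0.1604] F [ 0.3  0.2 -1.4] q [ 0.15  0.42  1.66 -0.    1.06 -0.13] t 18.5
```

View pics/s6.png

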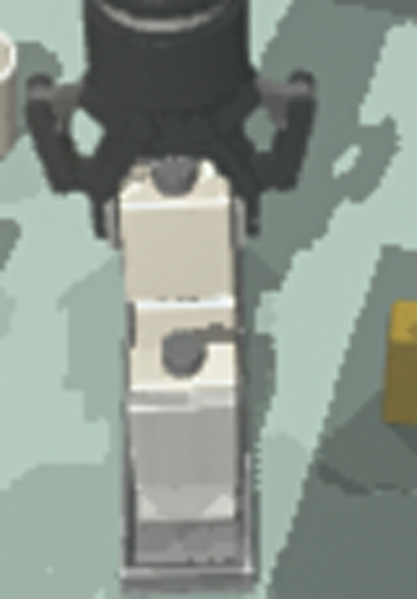

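The held flask (cap 176,178) lines up over the gap behind flask_c (cap 184,352). Now I lower it, watching the force.

Emit:
move_arm(series=[-0.0007, -0.0004, 0.015, 0, 0, 0, -0.0007, -0.0004, 0.03, 0, 0, 0, -0.0007, -0.0004, 0.045, 0, 0, 0, -0.0007, -0.0004, 0.057, 0, 0, 0, -0.0007, -0.0004, 0.065, 0, 0, 0, -0.0007, -0.0004, 0.07, 0, 0, 0, -0.0007, -0.0004, 0.07, 0, 0, 0, -0.0007, -0.0004, 0.07, 0, 0, 0])

```text
clock: 19.22
eef_pos: [0.5857, 0.1002, 0.0911]
ee_rot: [0.602, 0.799, 0.0, 0.0]
contact_force: [0.7, -0.1, -1.3]
finger_gap: 0.056
gripper_force: 63.2
```

```bash
python3 plan.py .5851 .0999 .063 .279
```

```text
shift [-0.0001 -0.0007  0.0281] turn [ 0.0008  0.     -0.0001] pos [0.5857 0.1002 0.0911] F [ 0.7 -0.1 -1.3] q [ 0.15  0.49  1.74  0.    0.91 -0.13] t 19.22
```

Emit:
move_arm(series=[0, -0.0006, 0.003, 0, 0, 0, 0, -0.0006, 0.007, 0, 0, 0, 0, -0.0006, 0.011, 0, 0, 0, 0, -0.0006, 0.015, 0, 0, 0, 0, -0.0006, 0.018, 0, 0, 0, 0, -0.0006, 0.021, 0, 0, 0, 0, -0.0006, 0.023, 0, 0, 0, 0, -0.0006, 0.024, 0, 0, 0, 0, -0.0006, 0.024, 0, 0, 0])

```text
clock: 19.97
eef_pos: [0.5847, 0.1, 0.0664]
ee_rot: [0.602, 0.799, -0.0, -0.0]
contact_force: [-0.5, -0.5, -2.3]
finger_gap: 0.0556
gripper_force: 63.2
```

Emit:
move_arm(series=[0, 0, 0.001, 0, 0, 0, 0, 0, 0.002, 0, 0, 0, 0, 0, 0.003, 0, 0, 0, 0, 0, 0.004, 0, 0, 0, 0, 0, 0.004, 0, 0, 0])

```text
clock: 20.38
eef_pos: [0.5849, 0.1001, 0.0634]
ee_rot: [0.602, 0.799, 0.0, 0.0]
contact_force: [-0.3, 0.6, 2.9]
finger_gap: 0.0554
gripper_force: 63.5
```

Emit:
move_arm(series=[0, 0, -0.001, 0, 0, 0, 0, 0, -0.001, 0, 0, 0, 0, 0, -0.001, 0, 0, 0, 0, 0, -0.001, 0, 0, 0, 0, 0, -0.001, 0, 0, 0, 0, 0, -0.001, 0, 0, 0], jaw=0.085)

```text
clock: 20.88
eef_pos: [0.5848, 0.1, 0.0637]
ee_rot: [0.602, 0.799, 0.0, -0.0]
contact_force: [-1.0, 0.1, 0.3]
finger_gap: 0.0851
gripper_force: 0.0
```

Emit:
move_arm(series=[0, 0, -0.02, 0, 0, 0, 0, 0, -0.045, 0, 0, 0, 0, 0, -0.075, 0, 0, 0, 0, 0, -0.1, 0, 0, 0, 0.025, 0, -0.11, 0, 0, 0, 0.06, 0, -0.11, 0, 0, 0, 0.085, 0, -0.11, 0, 0, 0, 0.096, 0, -0.11, 0, 0, 0, 0.096, 0, -0.11, 0, 0, 0])

```text
clock: 21.63
eef_pos: [0.5576, 0.1942, 0.1737]
ee_rot: [0.601, 0.799, 0.0, -0.0]
contact_force: [-0.7, -0.7, 0.6]
finger_gap: 0.0847
gripper_force: 0.0
```

```bash
python3 plan.py .5587 .1917 .06 .279; python3 - <<'E'
from h import *
from workcell import get_image
s=get_image("side");t=get_image("top")
a=cv2.resize(t[150:230,140:250],(412,300),interpolation=cv2.INTER_CUBIC)
b=cv2.resize(s[190:290,195:275],(240,300),interpolation=cv2.INTER_CUBIC)
cv2.imwrite("pics/m7.png",np.hstack([a,b])[:,:,::-1])
E
```

```text
shift [-0.0028  0.0003  0.1137] turn [ 0.     -0.0004  0.0031] pos [0.5576 0.1942 0.1737] F [-0.7 -0.7  0.6] q [0.32 0.41 1.65 0.   1.08 0.03] t 21.63
```

View pics/m7.png

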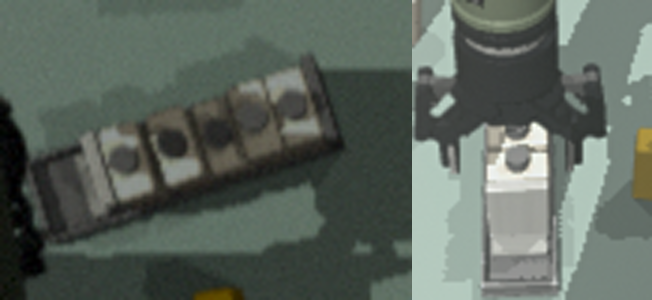

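The new flask (cap 173,143) stands between the low flask (218,130) and flask_c (123,157) with small gaps. Now I close the jaw and go down behind the plate.

Emit:
move_arm(series=[0, 0, 0, 0, 0, 0, 0, 0, 0.01, 0, 0, 0, 0, 0, 0.03, 0, 0, 0, 0, 0, 0.055, 0, 0, 0, 0, 0, 0.08, 0, 0, 0, 0, 0, 0.1, 0, 0, 0, 0, 0, 0.112, 0, 0, 0, 0, 0, 0.113, 0, 0, 0, 0, 0, 0.113, 0, 0, 0], jaw=0.0)

```text
clock: 22.48
eef_pos: [0.558, 0.1913, 0.0595]
ee_rot: [0.602, 0.798, -0.001, -0.001]
contact_force: [-0.4, 0.4, 0.0]
finger_gap: -0.0001
gripper_force: 0.0
```

Emit:
move_arm(series=[-0.003, 0, 0, 0, 0, 0, -0.006, 0, 0, 0, 0, 0, -0.009, 0, 0, 0, 0, 0, -0.012, 0, 0, 0, 0, 0, -0.015, 0, 0, 0, 0, 0, -0.018, 0, 0, 0, 0, 0, -0.018, 0, 0, 0, 0, 0])

```text
clock: 23.07
eef_pos: [0.5635, 0.1744, 0.0609]
ee_rot: [0.602, 0.798, 0.0, 0.0]
contact_force: [0.2, 0.2, 0.0]
finger_gap: 0.0
gripper_force: 0.0
```

Emit:
move_arm(series=[-0.0015, 0, 0, 0, 0, 0, -0.003, 0, 0, 0, 0, 0, -0.0045, 0, 0, 0, 0, 0, -0.006, 0, 0, 0, 0, 0, -0.0075, 0, 0, 0, 0, 0, -0.0075, 0, 0, 0, 0, 0])

```text
clock: 23.57
eef_pos: [0.5655, 0.1678, 0.0608]
ee_rot: [0.602, 0.799, 0.0, 0.0]
contact_force: [-1.0, 2.1, 0.2]
finger_gap: 0.0
gripper_force: 0.0
```

Emit:
move_arm(series=[-0.001, 0, 0, 0, 0, 0, -0.002, 0, 0, 0, 0, 0, -0.003, 0, 0, 0, 0, 0, -0.004, 0, 0, 0, 0, 0, -0.004, 0, 0, 0, 0, 0])

```text
clock: 23.98
eef_pos: [0.5666, 0.164, 0.0608]
ee_rot: [0.602, 0.799, 0.0, 0.0]
contact_force: [-0.5, 4.6, 1.1]
finger_gap: 0.0
gripper_force: 0.0
```

Emit:
move_arm(series=[-0.001, 0, 0, 0, 0, 0, -0.002, 0, 0, 0, 0, 0, -0.003, 0, 0, 0, 0, 0, -0.003, 0, 0, 0, 0, 0])

```text
clock: 24.32
eef_pos: [0.5667, 0.1637, 0.0608]
ee_rot: [0.603, 0.798, 0.002, -0.002]
contact_force: [-3.8, 14.8, 1.4]
finger_gap: 0.0
gripper_force: 0.0
```

Emit:
move_arm(series=[-0.001, 0, 0, 0, 0, 0, -0.002, 0, 0, 0, 0, 0, -0.002, 0, 0, 0, 0, 0])

```text
clock: 24.57
eef_pos: [0.5667, 0.1636, 0.0609]
ee_rot: [0.603, 0.798, 0.002, -0.003]
contact_force: [-4.8, 20.7, 2.0]
finger_gap: 0.0
gripper_force: 0.0
```

Emit:
move_arm(series=[0.004, 0, 0, 0, 0, 0, 0.01, 0, 0, 0, 0, 0, 0.02, 0, 0, 0, 0, 0, 0.03, 0, 0, 0, 0, 0, 0.03, 0, -0.03, 0, 0, 0, 0.04, 0, -0.07, 0, 0, 0, 0.07, 0, -0.11, 0, 0, 0, 0.1, 0, -0.13, 0, 0, 0, 0.12, 0, -0.13, 0, 0, 0, 0.12, 0, -0.13, 0, 0, 0])

```text
clock: 25.4
eef_pos: [0.5345, 0.2787, 0.1932]
ee_rot: [0.601, 0.8, 0.003, 0.001]
contact_force: [-0.8, 0.2, -1.9]
finger_gap: 0.0001
gripper_force: 0.0
```

```bash
python3 plan.py .5587 .1917 .06 .279; python3 - <<'E'
from h import *
from workcell import get_image
s=get_image("side");t=get_image("top")
a=cv2.resize(t[155:225,140:240],(500,350),interpolation=cv2.INTER_CUBIC)
b=cv2.resize(s[195:295,200:275],(262,350),interpolation=cv2.INTER_CUBIC)
cv2.imwrite("pics/m8.png",np.hstack([a,b])[:,:,::-1])
E
```

```text
shift [-0.0906 -0.0017  0.133 ] turn [ 0.0053 -0.0023  0.0034] pos [0.5345 0.2787 0.1932] F [-0.8  0.2 -1.9] q [0.46 0.4  1.6  0.   1.13 0.18] t 25.4
```

View pics/m8.png

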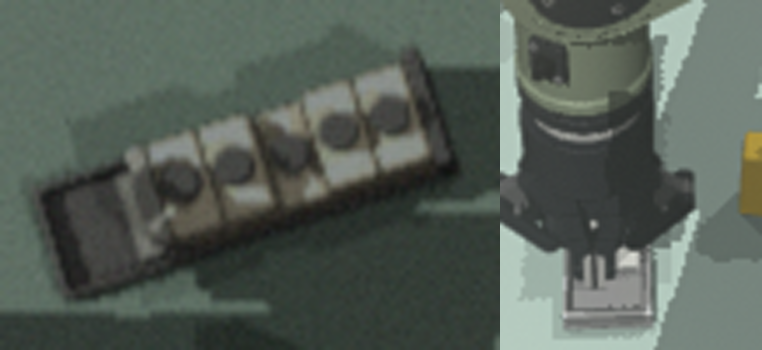

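All five caps (391,113 / 339,130 / 291,150 / 234,163 / 182,181) are evenly spaced, about 119 mm from first to last, with the plate against flask_c. The row is snug and the arm is clear, so I hand in.

```bash
python3 -c "
from workcell import order
print(order.job_done())"
```

```text
the job is handed in; nothing more can be done
None
```

The new flask stands on the end-plate side of the low flask with the row pressed snug, and the job is handed in; the press peaked at about 21 N (asked 6 to 12, jam limit 80), and no verdict was returned.

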